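Lock the closing rings of two sweets pails

ROBOT

A 6-joint arm with a two-finger parallel gripper is mounted at the origin on the work surface. World frame = base frame: x ahead of the robot, y to its left, z up, the work surface at z = 0. Lengths are in m, angles in rad, forces in N, time in s.
With the tool pointing down it reaches from about 0.375 to 0.975 m from the base axis. Payload 3.8 kg.
Tool frame: the origin (TCP) lies at the very end of the fingers, on their centre line; the grasp point (between the pads) lies behind it (bot.tcp_to_grasp is the y of the grasp point in the tool frame, in m); y points along the fingers, z is the direction in which the jaws open and shut, and the axes are right-handed (so a half turn about y gives the same grasp; the last joint's range is limited). The gripper opens to 85 mm and grips with 20 to 120 N. Pads are 22 mm wide; open, the fingers measure 114 mm over their backs; the gripper's body (76 mm by 85 mm) begins 54 mm behind the grasp point. The pads swing forward as they close: fully open they stand 13 mm farther back than shut.
Start: joints at [-1.258, 0.264, 1.604, -0, 1.274, -0.037], TCP at [0.231, -0.634, 0.231] pointing down, gripper open.
Joint ranges: [-2.63, 2.63], [-0.94, 2.18], [0.31, 2.57], [-1.31, 4.45], [0, 2.66], [-2.55, 2.55]. Speed limits (rad/s): [2.57, 2.57, 3.14, 3.14, 3.14, 3.14].

INTERFACE

Orientations are given as a rotation vector (axis times angle).
In Python, from workcell import bot, optics, workorder gives the robot as it stands.
- The arm moves only by the shell command python3 -m handwheel 'ROWS' [FORCE]. ROWS is JSON, a list of rows, each a list of 7 numbers: the shift along the tool's x, y, z in m, then the turn, a rotation vector about the tool's x, y, z in rad, then the opening, from 0 (shut) to 1 (fully open). A call has 1 to 8 rows; each row shifts and turns the commanded pose from where the row before left it, along the tool's axes as they then stand; what a row does not reach is not made up. A row lasts 1/8 s, in which the tool goes at most 62.5 mm and 10.7 degrees, less where a joint would pass 70% of its speed; a pose out of reach is approached as far as the arm can. A call with a gripper value outside its range is refused whole. The fingers move at their own pace and stop on an object; FORCE is the grip in N (left out, the last holds). Time passes only in rows, so rows that do not move let the fingers close. It gives the time, the measured TCP pose, the force and the opening at its end, in the units of the state.
- bot.read_state(): the state, without advancing time (a new reading comes with each control period).
- optics.read_camera(name): name is "side" or "top"; returns a dict with "image" (420x560x3 uint8, red, green, blue), "z_map" (420x560 float32, m along the optical axis (not along the pixel's ray), 0 where there is no reading), "mtx" (3x3 intrinsics, pixels), "world_from_camera" (4x4, takes a point from camera to world coordinates). Camera axes: x right, y down, z forward; pixel columns grow to the right and rows downward; lengths in m; the calibration is good to about 2 mm. A picture is of the moment at which its call begins.
- workorder.finish_job(): hands the job in, once; it reports no verdict.
The state is a dict: "time": time; "q": joint angles; "joint_vel": joint speeds; "joint_torque": joint torques, N m; "tool_pos": TCP position; "tcp_rot": TCP orientation; "wrist_force": force on the tool from outside, world axes, zero at the start; "torque": the same for the moment, N m; "width": opening from 0.0 (shut) to 1.0 (fully open).
Only numpy, scipy, OpenCV 4.12 (cv2) and the standard library are available. Lean on these libraries where they do the work, as an engineer would, in place of code of your own. Each camera call takes 0.05 s, during which the arm holds its last target.

TASK

The two pails of candied fruit have their lids and steel closing rings on, but the rings are still loose. Lock both: with the fingertips, push each ring's open lever round towards its pail, past centre, until it snaps home along the ring. Only push the levers, without gripping or forcing them, and leave everything else on the counter where it stands.

Things in the scene. Friction and masses are not known exactly. Their poses are not given: they have to be found in the camera images.
- tall_pail: the taller of the two cream plastic pails, full, about 5 kg, standing fast on a non-slip mat; 200 mm across its steel closing ring, 199 mm high to the top of its flat lid. Origin: centre of its underside, z up. The ring's lever is on the pail's own -x side, which looks roughly towards the robot. Nothing within reach stands taller than 200 mm
- tall_lever (a joint): angle (rad) of the tall pail's over-centre ring lever, which swings level about its pin. Near 0 (within 0.15): open, loose, standing out. Grows as it is swung to the pail, clockwise from above. Resistance peaks near 0.6 (about 5 N at the push point), is nil at dead centre, about 1.45; well past it (1.6) it snaps by itself to its stop at 1.9: locked. Released before 1.3, it springs back open
- tall_hinge (a point): the lever's upright hinge pin on the tall pail, at the middle of the lever's height (185 mm above the table), 12 mm outside the ring. Fixed to the pail, with its axes
- tall_push (a point): push point on the tall pail's lever, a curved steel strap 6 mm thick, 20 mm high: on its outer, convex face (turned away from the pail when locked), at mid-height, 89 mm from the pin (the end: 124 mm). Moves with the lever. x: level, straight out of that face; a finger on that side pushes against x. z up. What stands below it is under 90 mm tall
- low_pail: the lower of the two cream plastic pails, full, about 3 kg, standing fast on a non-slip mat; 172 mm across its steel closing ring, 139 mm high to the top of its flat lid. Origin: centre of its underside, z up. The ring's lever is on the pail's own -x side, which looks roughly towards the robot. Nothing within reach stands taller than 200 mm
- low_lever (a joint): angle (rad) of the low pail's over-centre ring lever, which swings level about its pin. Near 0 (within 0.15): open, loose, standing out. Grows as it is swung to the pail, clockwise from above. Resistance peaks near 0.6 (about 5 N at the push point), is nil at dead centre, about 1.45; well past it (1.6) it snaps by itself to its stop at 1.9: locked. Released before 1.3, it springs back open
- low_hinge (a point): the lever's upright hinge pin on the low pail, at the middle of the lever's height (125 mm above the table), 12 mm outside the ring. Fixed to the pail, with its axes
- low_push (a point): push point on the low pail's lever, a curved steel strap 6 mm thick, 20 mm high: on its outer, convex face (turned away from the pail when locked), at mid-height, 77 mm from the pin (the end: 110 mm). Moves with the lever. x: level, straight out of that face; a finger on that side pushes against x. z up. What stands below it is under 90 mm tall
- fig_tub: bystander, loose, to be left alone: clear lidded tub of figs, 96 mm across, 70 high. Origin: its underside
- jam_jar: bystander, loose, to be left alone: jam jar, 64 mm across, 85 high. Origin: its underside
- scoop: bystander, loose, to be left alone: steel scoop lying flat, 165 mm long, 27 high. Origin: its underside
- tongs: bystander, loose, to be left alone: steel tongs lying flat, 215 mm long, 14 high. Origin: its underside
- tape_roll: bystander, loose, to be left alone: roll of paper tape lying flat, 84 mm across, 22 high. Origin: its underside
- spare_lids: bystander, loose, to be left alone: pile of white tub lids, 102 mm across, 33 high. Origin: its underside
- syrup_bottle: bystander, loose, to be left alone: glass syrup bottle, 60 mm across, 170 high. Origin: its underside

How it is judged:
At the end, for the whole second after the job is handed in: Both ring levers are locked (lever angle above 1.82 rad of 1.9), and every other thing is within 30 mm of where it was (value of joint each of tall_lever, low_lever above 1.82 rad and distance of each of fig_tub, jam_jar, scoop, tongs, tape_roll, spare_lids, syrup_bottle from where it was at the start of the episode below 0.03 m); the robot touches nothing.
It fails at once if the tall pail or its lever is gripped or forced (more than 35 N from the fingers) (contact force between the fingers and tall_pail above 35 N).
It fails at once if the low pail or its lever is gripped or forced (more than 35 N from the fingers) (contact force between the fingers and low_pail above 35 N).
It fails at once if one of the things standing about is moved by more than 30 mm, lifted or carried (distance of any of fig_tub, jam_jar, scoop, tongs, tape_roll, spare_lids, syrup_bottle from where it was at the start of the episode above 0.03 m).
It also fails if it takes over 54 s, if anything falls off the work surface, if the arm or the gripper's body presses on something with over 40 N, if the wrist force passes 120 N, or if a joint passes its speed limit or range.

## Working session

There is one attempt and no reset: what is moved stays moved. The work goes in short steps, Python scripts to look and compute and a shell command to move; the robot and the scene stay as the last step left them, time stands still between calls to the robot, and variables do not carry over. Pictures are saved under pics/ and viewed, and the job is handed in when it is done.

```bash
ls; mkdir -p pics; python3 - <<'E'
from workcell import bot, optics
import cv2, numpy as np
print(bot.read_state(), bot.tcp_to_grasp)
for n in("side","top"):
    c=optics.read_camera(n); cv2.imwrite(f"pics/{n}0.png",c["image"][:,:,::-1]); np.savez(f"{n}0.npz",**c)
    print(n,c["mtx"],c["world_from_camera"])
E
```

```text
pics
{'time': 0.0, 'q': array([-1.25786754e+00,  2.64813106e-01,  1.60537738e+00,  6.14837420e-07,
        1.27369533e+00, -3.69046967e-02]), 'joint_vel': array([-0.0005359 , -0.00037877,  0.00066041, -0.00019808,  0.00031198,
        0.00067063]), 'joint_torque': array([ 1.50052809e-03, -5.15105867e+01, -3.67315006e+01, -2.31841177e-04,
        1.29543719e-02, -1.53453834e-05]), 'tool_pos': array([ 0.23112031, -0.63341952,  0.2299198 ]), 'tcp_rot': array([-0.35930219,  2.03364644, -2.02896096]), 'wrist_force': array([ 0.1935428 , -0.14690204,  0.39131869]), 'torque': array([ 0.01998475, -0.00554483,  0.02614602]), 'width': 0.9982465689289016} -0.0187
side [[484.78420995   0.         279.41441254]
 [  0.         484.78420995 207.96653127]
 [  0.           0.           1.        ]] [[-0.80619995 -0.30047216  0.50966471 -0.12241729]
 [-0.59151182  0.42749695 -0.68363742  0.94857686]
 [-0.01246609 -0.85262116 -0.52238085  0.84889112]
 [ 0.          0.          0.          1.        ]]
top [[540.99907279   0.         280.72816336]
 [  0.         540.99907279 209.22878885]
 [  0.           0.           1.        ]] [[ 2.89552515e-02 -9.85101149e-01  1.69520852e-01  3.00744909e-01]
 [-9.99580664e-01 -2.84851796e-02  5.20482509e-03  2.62509256e-03]
 [-2.98447271e-04 -1.69600473e-01 -9.85512857e-01  1.65655360e+00]
 [ 0.00000000e+00  0.00000000e+00  0.00000000e+00  1.00000000e+00]]
```

View pics/side0.png

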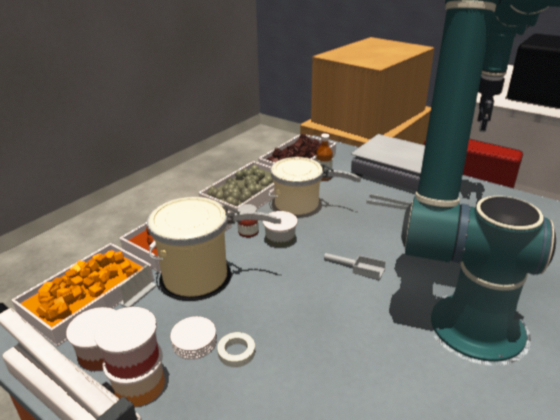

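View pics/top0.png

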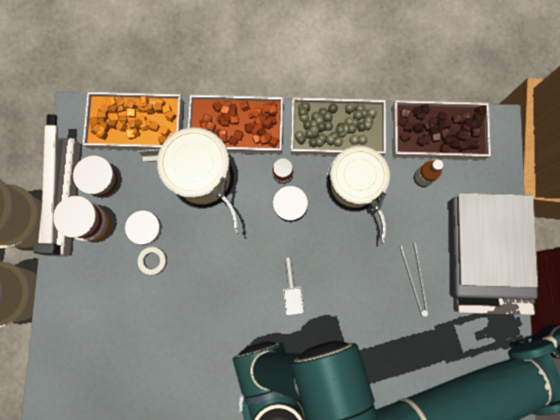

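The top view shows the tall pail's lid near (194,165), with its lever running from about (222,190) to (240,236). The low pail's lid is near (360,177), with its lever from (372,205) to (382,243). Next I measure the lids and levers.

```bash
python3 - <<'E'
import numpy as np, cv2
c=np.load("top0.npz"); z=c["z_map"]; K=c["mtx"]; T=c["world_from_camera"]
v,u=np.mgrid[:420,:560]
P=np.stack([(u-K[0,2])/K[0,0]*z,(v-K[1,2])/K[1,1]*z,z,np.ones_like(z)],-1)@T.T
P=P[...,:3]; np.save("P.npy",P)
for n,box,zl,R,zc in(("tall",(140,110,265,250),.199,.1,.185),("low",(320,130,420,260),.139,.086,.125)):
    x0,y0,x1,y1=box; m=np.zeros(z.shape,bool); m[y0:y1,x0:x1]=1
    L=m&(abs(P[...,2]-zl)<.012)&(z>0)
    n_,lab,st,ce=cv2.connectedComponentsWithStats(cv2.morphologyEx(L.astype(np.uint8),cv2.MORPH_OPEN,np.ones((9,9))))
    k=1+st[1:,4].argmax(); cs,_=cv2.findContours((lab==k).astype(np.uint8),0,2)
    cc,r=cv2.minEnclosingCircle(cs[0])
    def ray(p,h):
        d=T[:3,:3]@np.array([(p[0]-K[0,2])/K[0,0],(p[1]-K[1,2])/K[1,1],1]); o=T[:3,3]; return o+d*(h-o[2])/d[2]
    C=ray(cc,zl); C2=P[lab==k].mean(0); print(n,"ctr",C,C2,"r",r/K[0,0]*z[lab==k].mean(), np.median(P[lab==k][:,2]))
    Q=m&(abs(P[...,2]-zc)<.025)&(z>0)&(np.hypot(P[...,0]-C2[0],P[...,1]-C2[1])>R+.006)
    pts=P[Q]; dist=np.hypot(pts[:,0]-C2[0],pts[:,1]-C2[1])
    for a in np.arange(.0,.16,.01):
        s=(dist>=R+a)&(dist<R+a+.01)&(pts[:,0]<C2[0]-.03)
        if s.sum(): print(round(a,2),s.sum(),pts[s].mean(0).round(4),np.ptp(pts[s],0).round(3))
for n in("top",):
    im=c["image"][:,:,::-1]
    a=cv2.resize(im[120:260,140:270],None,fx=3,fy=4*.75,interpolation=2);b=cv2.resize(im[120:260,320:440],None,fx=3,fy=3,interpolation=2)
    cv2.imwrite("pics/z0.png",np.hstack([a,b]))
s=np.load("side0.npz")["image"][:,:,::-1]
cv2.imwrite("pics/z1.png",cv2.resize(s[150:300,140:370],None,fx=3,fy=3,interpolation=2))
E
```

```text
tall ctr [0.67619407 0.2588957  0.199     ] [0.68059997 0.2614703  0.19567674] r 0.09950648449074774 0.19555558689625618
0.0 24 [0.6151 0.1771 0.1926] [0.041 0.035 0.032]
0.01 51 [0.6009 0.1801 0.192 ] [0.035 0.027 0.039]
0.02 32 [0.5912 0.1757 0.192 ] [0.02  0.019 0.04 ]
0.03 12 [0.5801 0.1712 0.1934] [0.009 0.008 0.027]
0.04 11 [0.5737 0.1644 0.1934] [0.011 0.007 0.021]
0.05 9 [0.5663 0.1577 0.1963] [0.008 0.009 0.008]
0.06 11 [0.558  0.1526 0.194 ] [0.009 0.006 0.024]
0.07 11 [0.5487 0.1466 0.1957] [0.012 0.006 0.005]
0.08 11 [0.5386 0.1422 0.1954] [0.011 0.009 0.008]
0.09 11 [0.5292 0.1382 0.1934] [0.01  0.006 0.022]
0.1 13 [0.5188 0.1357 0.1911] [0.011 0.007 0.024]
0.11 12 [0.5072 0.1341 0.1948] [0.011 0.006 0.006]
0.12 12 [0.4963 0.133  0.1947] [0.011 0.006 0.012]
0.13 7 [0.4866 0.1297 0.1915] [0.005 0.006 0.014]
low ctr [ 0.66758624 -0.21246295  0.139     ] [ 0.66897326 -0.20755698  0.1356349 ] r 0.08497992508159086 0.13550043074885076
0.0 23 [ 0.5978 -0.2663  0.1317] [0.031 0.041 0.038]
0.01 53 [ 0.588  -0.2658  0.1333] [0.037 0.038 0.041]
0.02 27 [ 0.5751 -0.2661  0.1339] [0.017 0.015 0.032]
0.03 14 [ 0.5647 -0.2686  0.1317] [0.011 0.009 0.027]
0.04 15 [ 0.5551 -0.2727  0.1316] [0.01  0.009 0.024]
0.05 13 [ 0.5462 -0.2767  0.1318] [0.009 0.009 0.029]
0.06 16 [ 0.5358 -0.2793  0.1324] [0.012 0.009 0.02 ]
0.07 13 [ 0.5259 -0.281   0.1301] [0.012 0.008 0.025]
0.08 11 [ 0.5148 -0.2813  0.1313] [0.009 0.007 0.024]
0.09 16 [ 0.5031 -0.2802  0.1307] [0.012 0.007 0.023]
0.1 14 [ 0.4918 -0.2789  0.1321] [0.012 0.01  0.022]
0.11 10 [ 0.4808 -0.2788  0.1306] [0.009 0.006 0.018]
0.12 1 [ 0.4745 -0.2788  0.1306] [0. 0. 0.]
```

View pics/z0.png

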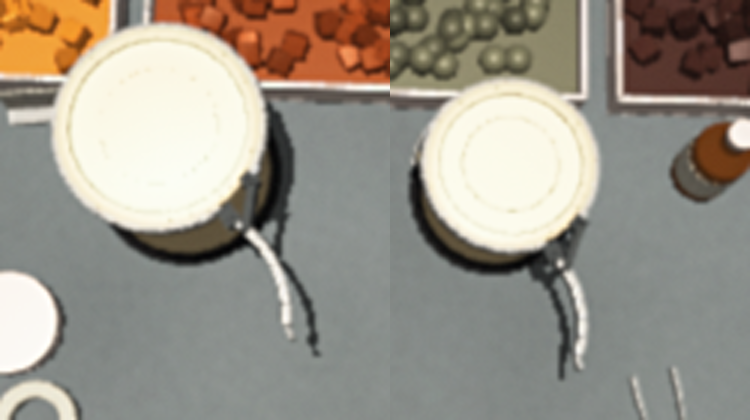

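View pics/z1.png

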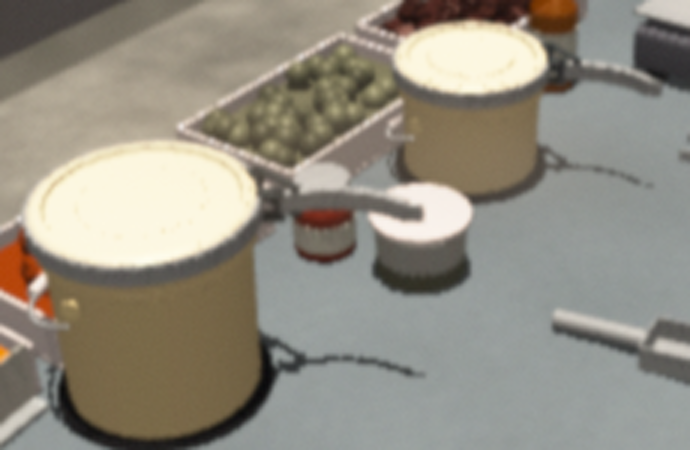

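```bash
cat > geo.py <<'E'
import numpy as np
c=np.load("top0.npz"); K=c["mtx"]; T=c["world_from_camera"]
def ray(p,h):
    d=T[:3,:3]@np.array([(p[0]-K[0,2])/K[0,0],(p[1]-K[1,2])/K[1,1],1]); o=T[:3,3]; return (o+d*(h-o[2])/d[2])[:2]
E
python3 - <<'E'
from geo import *
from scipy.spatial.transform import Rotation as R
from workcell import bot
print(R.from_rotvec(bot.read_state()["tcp_rot"]).as_matrix().round(3))
for n,C,tip,root,h,r,L in(("tall",(.679,.2605),(.484,.129),(221,195),.193,.112,.124),("low",(.6685,-.2085),(.476,-.279),(376,207),.133,.098,.110)):
    C=np.array(C);tip=np.array(tip); p=ray(root,h); print(n,"root",p,np.hypot(*(p-C)),np.hypot(*(p-tip)))
    u=tip-C; print(np.hypot(*u), np.degrees(np.arctan2(u[1],u[0])), np.degrees(np.arctan2(*(p-C)[::-1])),np.degrees(np.arctan2(*(tip-p)[::-1])))
for q in((428,172),(290,204),(283,170)): print(ray(q,.1))
E
```

```text
[[-0.939 -0.001  0.343]
 [-0.343  0.002 -0.939]
 [-0.    -1.    -0.002]]
tall root [0.58753191 0.17614628] 0.12442653103823198 0.11376127752055384
0.2351961946971082 -146.00588932818025 -137.3171237287321 -155.51646806241214
low root [ 0.57715394 -0.26145329] 0.1055848142966335 0.10266453828189366
0.2050036585039399 -159.8855635195922 -149.8991382527463 -170.15909078912873
[ 0.69261942 -0.42081458]
[ 0.58478475 -0.01580753]
[0.68631639 0.00753964]
```

```bash
cat >> geo.py <<'E'
from scipy.spatial.transform import Rotation as R
from workcell import bot
U=lambda a:np.array([np.cos(a),np.sin(a)])
LV={"low":((.5836,-.2575),np.radians(191.3),.077,.105),"tall":((.5964,.1848),np.radians(206.4),.089,.160)}
def F(n,th,clear=0):
    p,h0,L,z=LV[n]; M=R.from_rotvec(bot.read_state()["tcp_rot"]).as_matrix()
    h=h0-th; nn=U(h+np.radians(84)); s=.011*abs(nn@M[:2,0])+.0145*abs(nn@M[:2,2])
    return np.array(p)+L*U(h)+nn*(s+clear)
def rows(n,ths,z=None):
    s=bot.read_state(); M=R.from_rotvec(s["tcp_rot"]).as_matrix(); cur=s["tool_pos"].copy()
    for th,cl in ths:
        t=np.r_[F(n,th,cl),LV[n][3] if z is None else z]; d=M.T@(t-cur); cur=t
        print(th,cl,"target",t.round(3),"tool shift",d.round(4))
E
python3 - <<'E'
from geo import *
rows("low",[(0,.035)],.24)
E
```

```text
0 0.035 target [ 0.513 -0.324  0.24 ] tool shift [-0.3707 -0.0095 -0.194 ]
```

```bash
python3 -m handwheel '[[-0.046,-0.001,-0.024,0,0,0,0],[-0.046,-0.001,-0.024,0,0,0,0],[-0.046,-0.001,-0.024,0,0,0,0],[-0.046,-0.001,-0.024,0,0,0,0],[-0.046,-0.001,-0.024,0,0,0,0],[-0.046,-0.001,-0.024,0,0,0,0],[-0.046,-0.001,-0.024,0,0,0,0],[-0.046,-0.001,-0.024,0,0,0,0]]' 30
python3 -m handwheel '[[0,0,0,0,0,0,0],[0,0,0,0,0,0,0]]'
python3 - <<'E'
from geo import *
from workcell import optics
import cv2
for n in("top","side"):
    c2=optics.read_camera(n); cv2.imwrite(f"pics/{n}1.png",c2["image"][:,:,::-1])
rows("low",[(0,.035)]+[(t,0) for t in np.arange(0,1.8,.1)])
E
```

```text
time: 1.1
tool_pos: [0.5119, -0.3261, 0.2388]
tcp_rot: [-0.359, 2.032, -2.031]
wrist_force: [0.3, -0.4, -0.4]
width: 0.0
time: 1.35
tool_pos: [0.5109, -0.3275, 0.2388]
tcp_rot: [-0.361, 2.031, -2.031]
wrist_force: [0.3, -0.8, 0.6]
width: -0.002
0 0.035 target [ 0.513 -0.324  0.105] tool shift [-0.0039  0.1339 -0.003 ]
0.0 0 target [ 0.51  -0.289  0.105] tool shift [-0.0089  0.     -0.0339]
0.1 0 target [ 0.507 -0.282  0.105] tool shift [ 0.0003  0.     -0.0075]
0.2 0 target [ 0.505 -0.275  0.105] tool shift [-0.0005  0.     -0.0076]
0.30000000000000004 0 target [ 0.503 -0.267  0.105] tool shift [-0.0013  0.     -0.0077]
0.4 0 target [ 0.503 -0.259  0.105] tool shift [-0.0022  0.     -0.0077]
0.5 0 target [ 0.503 -0.251  0.105] tool shift [-0.003   0.     -0.0076]
0.6000000000000001 0 target [ 0.504 -0.243  0.105] tool shift [-0.0039 -0.     -0.0074]
0.7000000000000001 0 target [ 0.506 -0.235  0.105] tool shift [-0.0048 -0.     -0.007 ]
0.8 0 target [ 0.509 -0.227  0.105] tool shift [-0.0057 -0.     -0.0066]
0.9 0 target [ 0.513 -0.219  0.105] tool shift [-0.0065 -0.     -0.006 ]
1.0 0 target [ 0.518 -0.211  0.105] tool shift [-0.0072 -0.     -0.0053]
1.1 0 target [ 0.524 -0.204  0.105] tool shift [-0.0079 -0.     -0.0045]
1.2000000000000002 0 target [ 0.531 -0.198  0.105] tool shift [-0.0084 -0.     -0.0036]
1.3 0 target [ 0.538 -0.193  0.105] tool shift [-0.0089 -0.     -0.0026]
1.4000000000000001 0 target [ 0.544 -0.189  0.105] tool shift [-0.0067 -0.     -0.0017]
1.5 0 target [ 0.55  -0.185  0.105] tool shift [-0.0066 -0.     -0.0012]
1.6 0 target [ 0.556 -0.183  0.105] tool shift [-0.0068 -0.     -0.0006]
1.7000000000000002 0 target [ 0.563 -0.18   0.105] tool shift [-0.007 -0.    -0.   ]
```

View pics/top1.png

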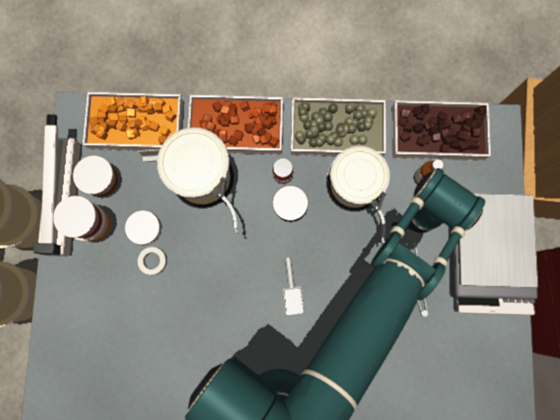

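View pics/side1.png

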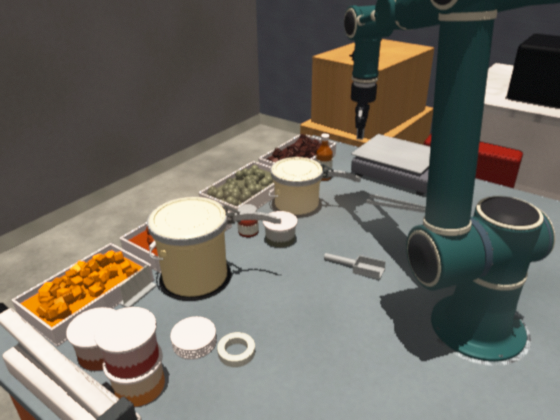

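The gripper (side view about (362,115)) is clear, on the outer side of the low lever at (380,225) in the top view. I'll descend and then push along the arc.

```bash
python3 -m handwheel '[[-0.004,0.045,-0.003,0,0,0,0],[0,0.045,0,0,0,0,0],[0,0.044,0,0,0,0,0],[0,0,0,0,0,0,0]]'
python3 -m handwheel '[[-0.005,0,-0.012,0,0,0,0],[-0.004,0,-0.011,0,0,0,0],[0,0,-0.008,0,0,0,0],[0,0,-0.01,0,0,0,0],[0,0,-0.008,0,0,0,0],[-0.001,0,-0.008,0,0,0,0],[0,0,0,0,0,0,0]]'
python3 - <<'E'
from geo import *
from workcell import optics
import cv2
c2=optics.read_camera("side"); cv2.imwrite("pics/side2.png",cv2.resize(c2["image"][60:240,230:460,::-1],None,fx=3,fy=3))
E
```

```text
time: 1.95
tool_pos: [0.5098, -0.3223, 0.1008]
tcp_rot: [-0.365, 2.042, -2.028]
wrist_force: [-0.3, 0.4, -0.1]
width: -0.0
time: 2.82
tool_pos: [0.5032, -0.2657, 0.1051]
tcp_rot: [-0.361, 2.032, -2.03]
wrist_force: [-0.6, -3.6, 1.8]
width: -0.001
```

View pics/side2.png

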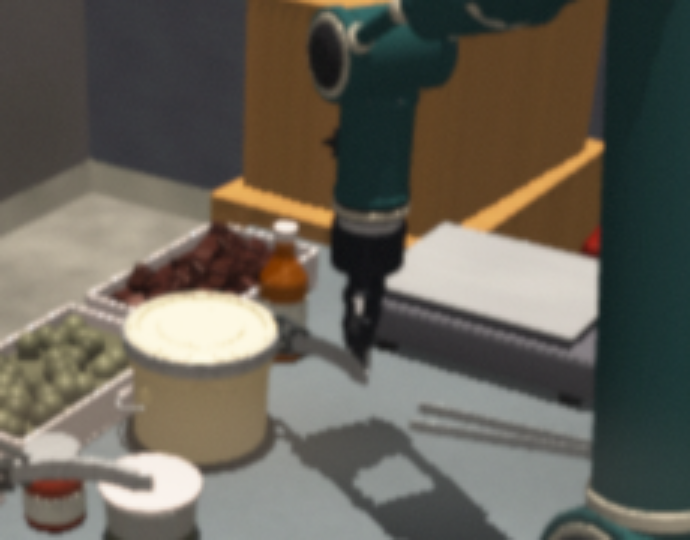

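The finger (about (362,350) in this crop) is against the lever's outer face, and the wrist reads −3.6 N in y. I'll continue along the arc.

```bash
python3 -m handwheel '[[-0.002,0,-0.007,0,0,0,0],[-0.003,0,-0.0076,0,0,0,0],[-0.0039,0,-0.0074,0,0,0,0],[-0.0048,0,-0.007,0,0,0,0],[-0.0057,0,-0.0066,0,0,0,0],[-0.0065,0,-0.006,0,0,0,0],[-0.0072,0,-0.0053,0,0,0,0],[0,0,0,0,0,0,0]]'
python3 - <<'E'
from geo import *
from workcell import optics
import cv2
c2=optics.read_camera("side"); cv2.imwrite("pics/side3.png",cv2.resize(c2["image"][60:240,230:460,::-1],None,fx=3,fy=3))
rows("low",[(t,0) for t in (1,1.1,1.2,1.3,1.4,1.5,1.6,1.7)])
E
```

```text
time: 3.88
tool_pos: [0.519, -0.2096, 0.105]
tcp_rot: [-0.36, 2.033, -2.029]
wrist_force: [-1.5, 0.1, 1.1]
width: 0.002
1 0 target [ 0.518 -0.211  0.105] tool shift [0.0009 0.     0.0012]
1.1 0 target [ 0.524 -0.204  0.105] tool shift [-0.0079  0.     -0.0044]
1.2 0 target [ 0.531 -0.198  0.105] tool shift [-0.0084  0.     -0.0035]
1.3 0 target [ 0.538 -0.193  0.105] tool shift [-0.0089  0.     -0.0026]
1.4 0 target [ 0.544 -0.189  0.105] tool shift [-0.0067  0.     -0.0017]
1.5 0 target [ 0.55  -0.185  0.105] tool shift [-0.0066 -0.     -0.0012]
1.6 0 target [ 0.556 -0.183  0.105] tool shift [-0.0068 -0.     -0.0006]
1.7 0 target [ 0.563 -0.18   0.105] tool shift [-0.007 -0.     0.   ]
```

View pics/side3.png

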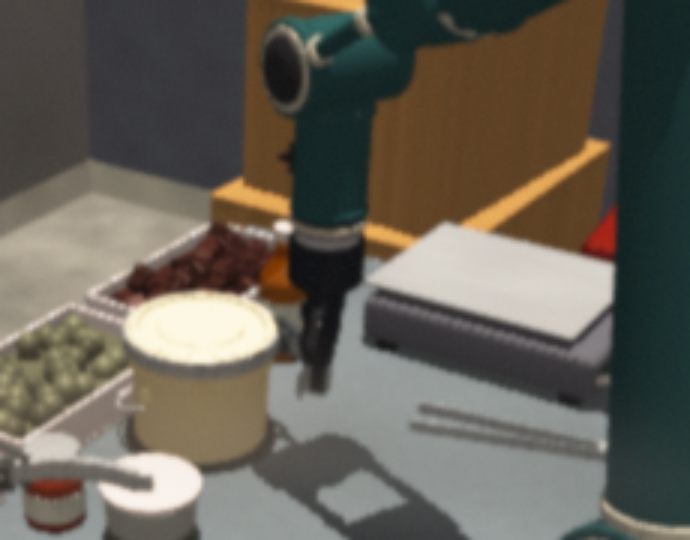

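The lever tip shows just left of the finger at (300,393), so it is being swept round with light force. I'll continue past centre.

```bash
python3 -m handwheel '[[-0.007,0,-0.004,0,0,0,0],[-0.0084,0,-0.0035,0,0,0,0],[-0.0089,0,-0.0026,0,0,0,0],[-0.0067,0,-0.0017,0,0,0,0],[0,0,0,0,0,0,0]]'
python3 -m handwheel '[[-0.0066,0,-0.0012,0,0,0,0],[-0.0068,0,-0.0006,0,0,0,0],[0,0,0,0,0,0,0]]'
python3 - <<'E'
from geo import *
from workcell import optics
import cv2
c2=optics.read_camera("side"); cv2.imwrite("pics/side4.png",cv2.resize(c2["image"][60:240,230:460,::-1],None,fx=3,fy=3))
rows("low",[(t,0) for t in (1.6,1.7)])
E
```

```text
time: 4.55
tool_pos: [0.5449, -0.1889, 0.1055]
tcp_rot: [-0.359, 2.03, -2.031]
wrist_force: [1.2, 0.6, 0.4]
width: -0.002
time: 4.92
tool_pos: [0.5565, -0.1829, 0.1054]
tcp_rot: [-0.359, 2.031, -2.031]
wrist_force: [0.4, -0.1, -0.6]
width: -0.001
1.6 0 target [ 0.556 -0.183  0.105] tool shift [-0.0001  0.0003 -0.0005]
1.7 0 target [ 0.563 -0.18   0.105] tool shift [-0.007 -0.     0.   ]
```

View pics/side4.png

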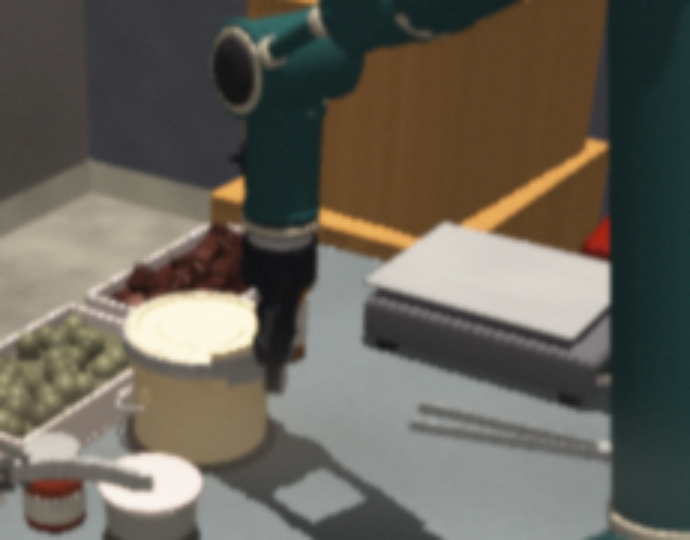

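The lever now lies along the ring (end at about (215,362)) and the wrist force is near zero, so it looks snapped. I'll back off, rise and check.

```bash
python3 -m handwheel '[[0.025,0,0,0,0,0,0],[0.025,0,0,0,0,0,0],[0,-0.045,0,0,0,0,0],[0,-0.045,0,0,0,0,0],[0,-0.048,0,0,0,0,0],[0,0,0,0,0,0,0]]'
python3 - <<'E'
from geo import *
from workcell import optics
import cv2
c2=optics.read_camera("side"); cv2.imwrite("pics/side5.png",cv2.resize(c2["image"][60:240,230:460,::-1],None,fx=3,fy=3))
rows("tall",[(0,.035)],.24)
c2=optics.read_camera("top"); cv2.imwrite("pics/top5.png",c2["image"][:,:,::-1])
E
```

```text
time: 5.72
tool_pos: [0.5117, -0.2017, 0.249]
tcp_rot: [-0.349, 2.022, -2.034]
wrist_force: [0.7, -0.1, -0.3]
width: 0.002
0 0.035 target [0.534 0.099 0.24 ] tool shift [-0.1249  0.0055 -0.2735]
```

View pics/side5.png

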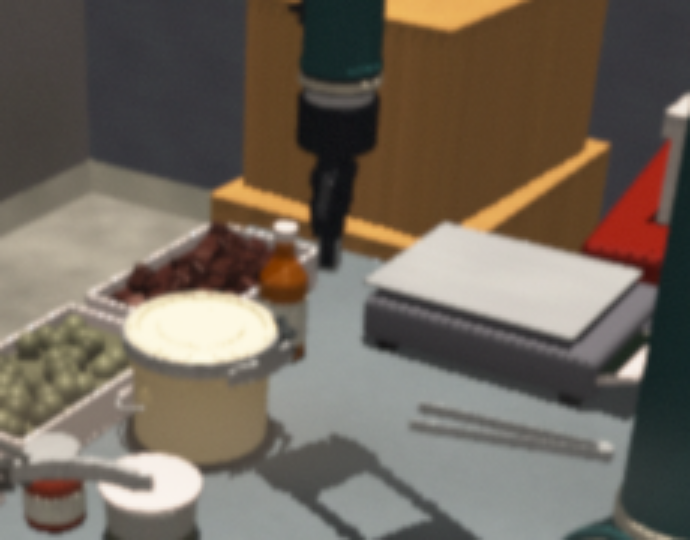

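View pics/top5.png

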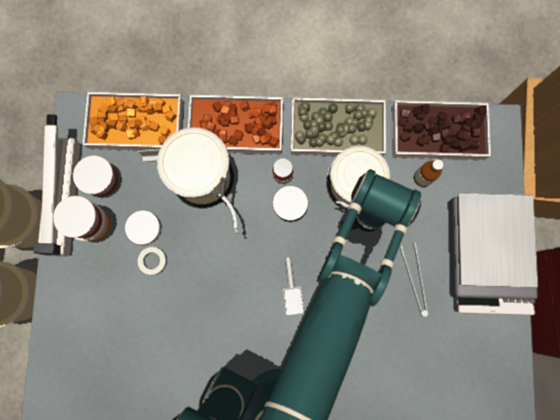

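The low lever no longer stands out, but its end at (232,370) may sit slightly off the ring. I'll move the arm to the tall pail, which clears the top view for a check.

```bash
python3 -m handwheel '[[-0.021,0,-0.046,0,0,0,0],[-0.021,0,-0.046,0,0,0,0],[-0.021,0,-0.046,0,0,0,0],[-0.021,0.0,-0.046,0,0,0,0],[-0.021,0.0,-0.046,0,0,0,0],[-0.020,0.005,-0.044,0,0,0,0],[0,0,0,0,0,0,0],[0,0,0,0,0,0,0]]'
python3 - <<'E'
from geo import *
from workcell import optics
import cv2
c2=optics.read_camera("side"); a=cv2.resize(c2["image"][150:225,250:350,::-1],None,fx=6,fy=6,interpolation=2); cv2.imwrite("pics/side6.png",a)
s=np.load("side0.npz")["image"][150:225,250:350,::-1]
rows("tall",[(0,.035)]+[(t,0) for t in np.arange(0,1.8,.1)])
c2=optics.read_camera("top");np.savez("top6.npz",**c2); cv2.imwrite("pics/top6.png",cv2.resize(c2["image"][130:260,310:430,::-1],None,fx=4.5,fy=4.5,interpolation=2))
cv2.imwrite("pics/top6f.png",c2["image"][:,:,::-1])
E
```

```text
time: 6.82
tool_pos: [0.5314, 0.0997, 0.2365]
tcp_rot: [-0.363, 2.032, -2.033]
wrist_force: [0.1, -0.2, 0.2]
width: -0.001
0 0.035 target [0.534 0.099 0.16 ] tool shift [-0.0022  0.0769  0.0012]
0.0 0 target [0.522 0.132 0.16 ] tool shift [ 0.0002 -0.     -0.035 ]
0.1 0 target [0.517 0.138 0.16 ] tool shift [ 0.0021  0.     -0.0081]
0.2 0 target [0.513 0.146 0.16 ] tool shift [ 0.0014  0.     -0.0082]
0.30000000000000004 0 target [0.51  0.154 0.16 ] tool shift [ 0.0006  0.     -0.0085]
0.4 0 target [0.507 0.162 0.16 ] tool shift [-0.0003 -0.     -0.0087]
0.5 0 target [0.505 0.17  0.16 ] tool shift [-0.0012 -0.     -0.0088]
0.6000000000000001 0 target [0.504 0.18  0.16 ] tool shift [-0.0021 -0.     -0.0088]
0.7000000000000001 0 target [0.504 0.189 0.16 ] tool shift [-0.0031 -0.     -0.0087]
0.8 0 target [0.505 0.198 0.16 ] tool shift [-0.0041 -0.     -0.0085]
0.9 0 target [0.507 0.208 0.16 ] tool shift [-0.0051 -0.     -0.0081]
1.0 0 target [0.51  0.217 0.16 ] tool shift [-0.006  -0.     -0.0077]
1.1 0 target [0.514 0.226 0.16 ] tool shift [-0.0069 -0.     -0.0071]
1.2000000000000002 0 target [0.519 0.234 0.16 ] tool shift [-0.0078 -0.     -0.0063]
1.3 0 target [0.525 0.242 0.16 ] tool shift [-0.0086 -0.     -0.0055]
1.4000000000000001 0 target [0.532 0.25  0.16 ] tool shift [-0.0092 -0.     -0.0045]
1.5 0 target [0.54  0.257 0.16 ] tool shift [-0.0098 -0.     -0.0035]
1.6 0 target [0.548 0.262 0.16 ] tool shift [-0.0095 -0.     -0.0024]
1.7000000000000002 0 target [0.555 0.266 0.16 ] tool shift [-0.0076 -0.     -0.0016]
```

View pics/side6.png

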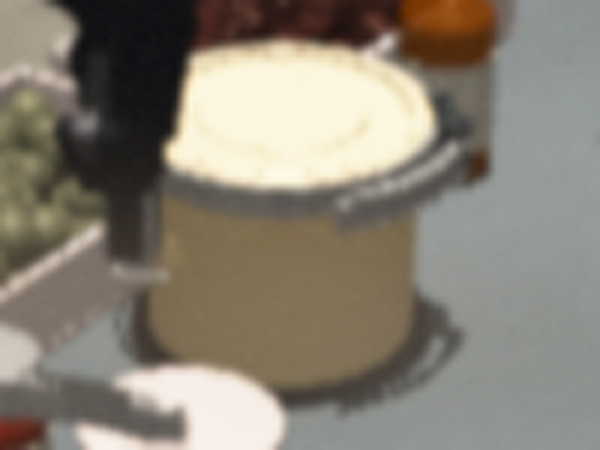

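View pics/top6.png

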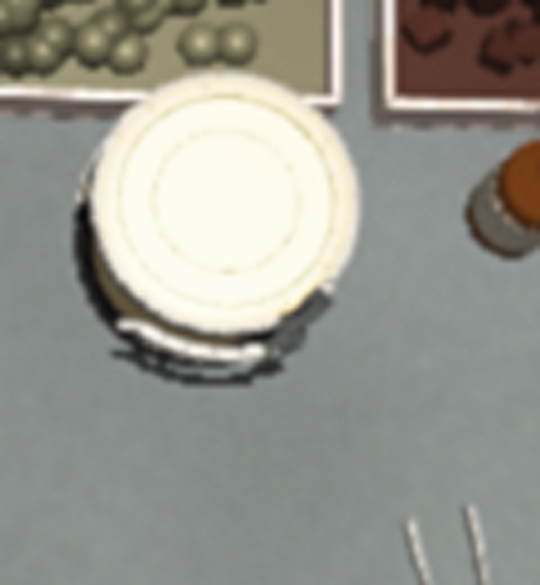

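View pics/top6f.png

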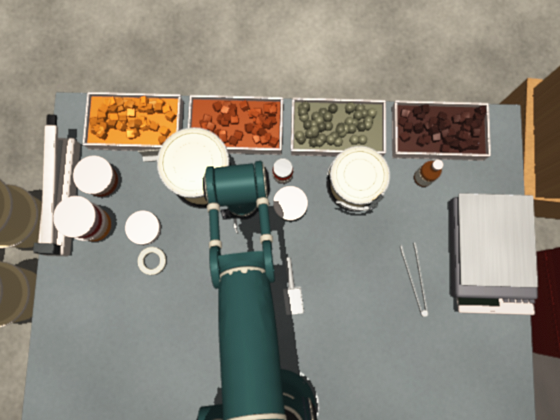

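The low lever now lies along the ring (top crop, from (265,352) to (122,325)). I'll measure its angle change.

```bash
python3 - <<'E'
from geo import *
p=np.array(LV["low"][0])
for px in((337.1,202.2),(338.5,203)):
    t=ray(px,.133); d=t-p; print(t,np.hypot(*d),np.hypot(*(t-[.6685,-.2085])),191.3-np.degrees(np.arctan2(d[1],d[0])), np.radians(191.3-np.degrees(np.arctan2(d[1],d[0]))))
E
```

```text
[ 0.58789907 -0.15011273] 0.1074732839142417 0.09952679114729034 103.59251839538409 1.8080305264322454
[ 0.58568529 -0.15414566] 0.10337536974093137 0.0990589222071811 102.45584964391661 1.7881919142146048
```

The change is about 1.80 rad on top of a start angle of up to 0.15. The tip sits at 99 mm radius, level with the pin, so the low ring is locked. Next, the tall one.

```bash
python3 -m handwheel '[[-0.002,0.04,0.001,0,0,0,0],[0,0.037,0,0,0,0,0],[0,0,0,0,0,0,0]]'
python3 -m handwheel '[[0,0,-0.012,0,0,0,0],[0,0,-0.012,0,0,0,0],[0,0,-0.011,0,0,0,0],[0.002,0,-0.008,0,0,0,0],[0.0014,0,-0.0082,0,0,0,0],[0.0006,0,-0.0085,0,0,0,0],[0,0,0,0,0,0,0]]'
python3 - <<'E'
from geo import *
from workcell import optics
import cv2
c2=optics.read_camera("side"); cv2.imwrite("pics/side7.png",cv2.resize(c2["image"][140:300,130:360,::-1],None,fx=3,fy=3))
E
```

```text
time: 7.3
tool_pos: [0.5317, 0.098, 0.1578]
tcp_rot: [-0.366, 2.036, -2.035]
wrist_force: [-1.0, -0.4, 0.4]
width: -0.0
time: 8.18
tool_pos: [0.51, 0.155, 0.1612]
tcp_rot: [-0.36, 2.031, -2.031]
wrist_force: [1.2, -3.5, 2.0]
width: 0.003
```

View pics/side7.png

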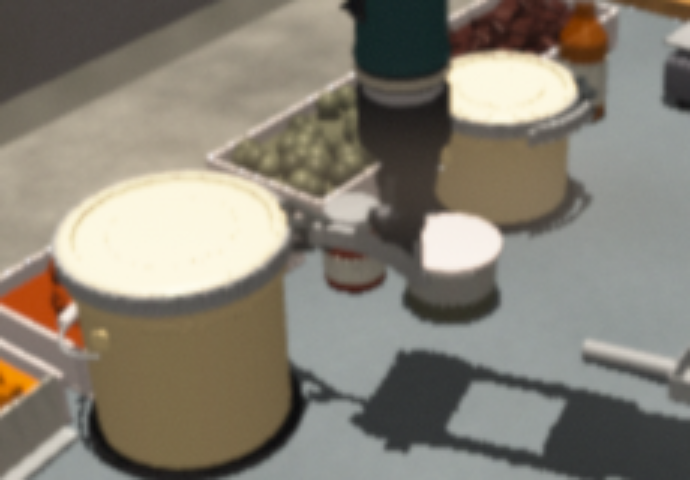

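The finger is behind the tall lever (around (400,240)), reading −3.5 N. I'll keep pushing.

```bash
python3 -m handwheel '[[-0.0003,0,-0.0087,0,0,0,0],[-0.0012,0,-0.0088,0,0,0,0],[-0.0021,0,-0.0088,0,0,0,0],[-0.0031,0,-0.0087,0,0,0,0],[-0.0041,0,-0.0085,0,0,0,0],[-0.0051,0,-0.0081,0,0,0,0],[-0.006,0,-0.0077,0,0,0,0],[0,0,0,0,0,0,0]]'
python3 -m handwheel '[[-0.0069,0,-0.0071,0,0,0,0],[-0.0078,0,-0.0063,0,0,0,0],[-0.0086,0,-0.0055,0,0,0,0],[0,0,0,0,0,0,0]]'
python3 - <<'E'
from geo import *
from workcell import optics
import cv2
c2=optics.read_camera("side"); cv2.imwrite("pics/side8.png",cv2.resize(c2["image"][140:300,130:360,::-1],None,fx=3,fy=3))
rows("tall",[(t,0) for t in (1.3,1.4,1.5,1.6,1.7)])
E
```

```text
time: 9.22
tool_pos: [0.5106, 0.2191, 0.1611]
tcp_rot: [-0.36, 2.032, -2.03]
wrist_force: [-0.9, -0.5, -0.4]
width: 0.003
time: 9.72
tool_pos: [0.5272, 0.2446, 0.1617]
tcp_rot: [-0.358, 2.031, -2.029]
wrist_force: [0.1, -0.0, -0.2]
width: 0.001
1.3 0 target [0.525 0.242 0.16 ] tool shift [0.0021 0.0016 0.001 ]
1.4 0 target [0.532 0.25  0.16 ] tool shift [-0.0092  0.     -0.0045]
1.5 0 target [0.54  0.257 0.16 ] tool shift [-0.0098  0.     -0.0035]
1.6 0 target [0.548 0.262 0.16 ] tool shift [-0.0095  0.     -0.0024]
1.7 0 target [0.555 0.266 0.16 ] tool shift [-0.0076  0.     -0.0016]
```

View pics/side8.png

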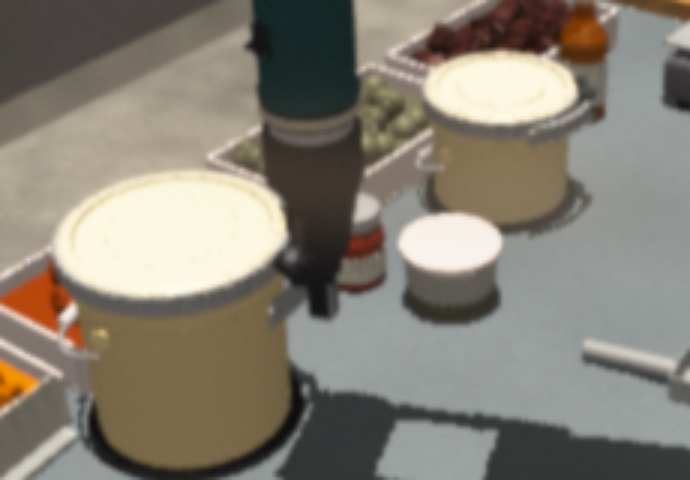

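The lever tip at (272,315) shows left of the finger and nearly at the ring. I'll push the remaining part past centre.

```bash
python3 -m handwheel '[[-0.007,0,-0.0035,0,0,0,0],[-0.0098,0,-0.0035,0,0,0,0],[0,0,0,0,0,0,0]]'
python3 -m handwheel '[[-0.009,0,-0.002,0,0,0,0],[0,0,0,0,0,0,0]]'
python3 - <<'E'
from geo import *
from workcell import optics
import cv2
c2=optics.read_camera("side"); cv2.imwrite("pics/side9.png",cv2.resize(c2["image"][140:300,130:360,::-1],None,fx=3,fy=3))
E
```

```text
time: 10.15
tool_pos: [0.5403, 0.2563, 0.1614]
tcp_rot: [-0.358, 2.031, -2.031]
wrist_force: [0.4, -1.2, -0.6]
width: 0.0
time: 10.4
tool_pos: [0.5479, 0.2611, 0.1613]
tcp_rot: [-0.358, 2.031, -2.031]
wrist_force: [-0.3, -0.5, 0.5]
width: -0.002
```

View pics/side9.png

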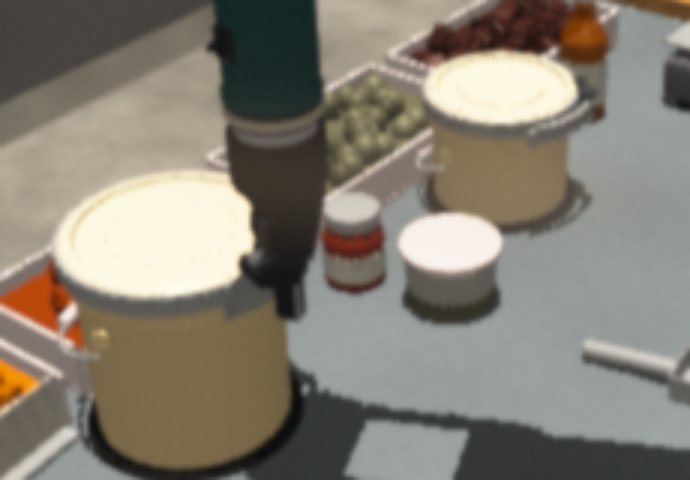

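The lever lies against the ring at about (235,303). I'll back off, rise and check.

```bash
python3 -m handwheel '[[0.025,0,0,0,0,0,0],[0.03,0,0,0,0,0,0],[0,-0.045,0,0,0,0,0],[0,-0.045,0,0,0,0,0]]'
python3 -m handwheel '[[0.0,0,0.05,0,0,0,0],[0,0,0.05,0,0,0,0],[0,0,0.05,0,0,0,0],[0,0,0.05,0,0,0,0],[0,0,0.05,0,0,0,0],[0,0,0,0,0,0,0],[0,0,0,0,0,0,0]]'
python3 - <<'E'
from geo import *
from workcell import optics
import cv2
c2=optics.read_camera("side"); a=cv2.resize(c2["image"][150:300,130:360,::-1],None,fx=3,fy=3); cv2.imwrite("pics/side10.png",a)
c2=optics.read_camera("top"); cv2.imwrite("pics/top10.png",c2["image"][:,:,::-1]);cv2.imwrite("pics/top10z.png",cv2.resize(c2["image"][110:240,140:270,::-1],None,fx=4.5,fy=4.5,interpolation=2))
E
```

```text
time: 10.95
tool_pos: [0.4941, 0.2412, 0.2511]
tcp_rot: [-0.362, 2.032, -2.033]
wrist_force: [1.5, -0.3, 1.5]
width: 0.001
time: 11.82
tool_pos: [0.5809, 0.0072, 0.2511]
tcp_rot: [-0.359, 2.033, -2.031]
wrist_force: [0.4, -0.2, -0.4]
width: 0.005
```

View pics/side10.png

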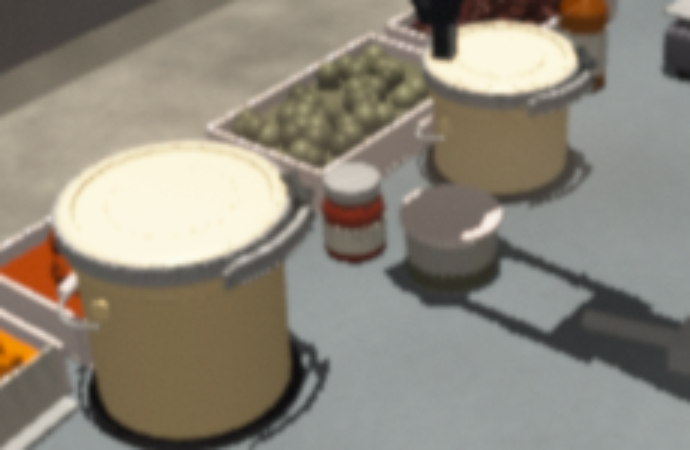

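View pics/top10z.png

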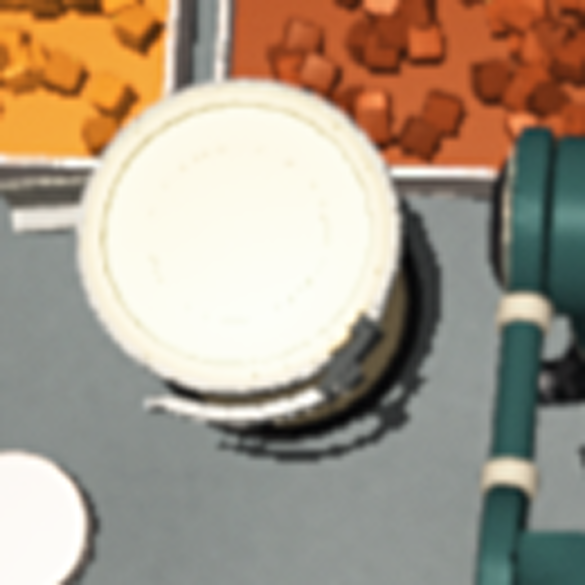

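View pics/top10.png

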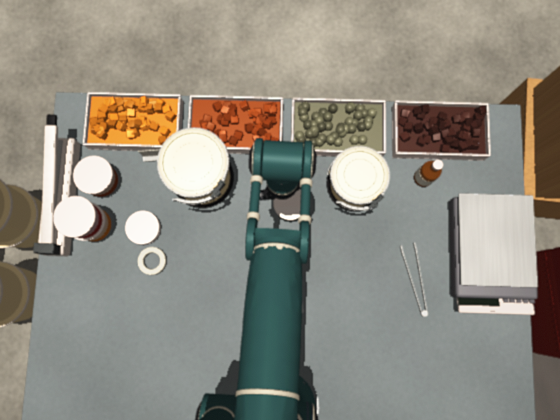

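```bash
python3 - <<'E'
from geo import *
p=np.array(LV["tall"][0])
for px in((173.3,199.6),(176,200.5)):
    t=ray(px,.193); d=t-p; print(t,np.hypot(*d),np.hypot(*(t-[.679,.2605])), np.radians(206.4-np.degrees(np.arctan2(d[1],d[0]))))
E
```

```text
[0.57083733 0.30682929] 0.12467797681178738 0.11766718323426675 1.8250693612364293
[0.56853394 0.29924133] 0.11778512627585855 0.11706255412639188 1.7927148518325564
```

```bash
python3 - <<'E'
from workcell import workorder
print(workorder.finish_job())
E
```

```text
the job is handed in; nothing more can be done
None
```

Both ring levers are locked as far as the cameras show, and I handed the job in at about 12 s of the 54 s allowed. The hand-in reported no verdict.

- **What I did:** With the gripper shut and pointing down, I pushed each lever round its arc from the outer face, low pail first, then tall. I then backed off and rose to 0.25 m. Wrist readings, taken at the end of each move, peaked at about 4 N, well under the 35 N limit.
- **Lever angles:** In the last pictures both levers lie along their rings. From the images I measured a swing of about 1.80 rad (low) and 1.82 rad (tall) from the open position. Each lever starts somewhere between 0 and 0.15 rad, so this fits the 1.9 rad stop. It is not precise enough on its own to prove the 1.82 threshold.
- **Lever tips:** The low lever's tip measured 99 mm from the pail centre, against 98 mm for its pin. The tall one measured 118 mm against 112 mm, which is within a few millimetres of measuring error.
- **Everything else:** The bystanders I could see look unmoved, though I did not measure them. In the last top view the scoop and jam jar were hidden under the arm and the fig tub partly so. The jar and tub stand where they did in the side view, and the scoop shows only dimly in the arm's shadow at its edge. I felt no contact except with the levers.

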